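# Fit the column of a pour-over coffee stand and lock its collet lever

### The job

Take the long round steel column out of the wooden block and feed it, foot first, down into the open collet of the pour-over stand until it is fully home on the hard depth stop inside. The stop cannot be seen and is set to a different depth each time, and the collet drags on the column before that, so go by feel: push through the drag, but do not ram the column against the stop. Then swing the collet's lever all the way round to closed, let go, and leave the shorter hexagonal column in its block and the cup, pitcher and tamper where they stand.

Things in the scene. Friction and masses are not known exactly. Their poses are not given: they have to be found in the camera images.
- round_mid (a point): Centre of the round steel column, the one to fit: a plain round bar 16 mm in diameter, 170 mm long, about 0.2 kg, its foot tapering over the last 4 mm to 11 mm across. It stands upright in one of the block's two holes, 40 mm of it sunk. This point is half-way up on its axis, 85 mm from either end; z runs along the bar, up.
- round_foot (a point): Centre of the lower end face of the round column, on its axis.
- hex_mid (a point): Centre of the hexagonal steel column (14 mm across flats, 130 mm long, so 40 mm shorter than the round one), which stays in the other hole of the block. It is 90 mm from the round one.
- block: Wooden block 70 x 160 x 55 mm (x, y, z), fixed, with two holes 18 mm wide and 40 mm deep (their floors 15 mm above the counter) at 45 mm either side of its centre along its y. Origin at the centre of its underside, on the counter.
- collet_mouth (a point): Centre of the open collet's funnel mouth, on the collet's vertical axis, 105 mm above the counter. The steel funnel is 12 mm deep, about 33 mm wide inside at the mouth, and narrows to a bore 18 mm wide. 36 to 44 mm below the mouth two spring balls resist the foot (5 to 15 N), then drag on the column (3 to 12 N) all the way down; they hold it where it is left, so it does not sink by itself.
- lever (a joint): Angle of the collet lever about the collet's vertical axis: 0 open, 1.2 rad closed (hard stop), growing anticlockwise seen from above. Starts near open. At q the arm points, seen from above, along (stand's yaw - 2.171 + q) rad from +x. It stays where it is left; it takes about 3 N at the knob, rising to about 5 N as the jaws close on the column in the last half.
- lever_knob (a point): Point on the axis of the lever's upright black round knob, 100 mm above the counter. The knob is 18 mm in diameter, reaches from 62 to 122 mm above the counter and stands 125 mm from the collet's axis, at the end of a round arm 12 mm thick that lies 65 mm above the counter.
- cup: White ceramic cup, 84 mm wide, 60 mm high; bystander. Origin at the centre of its underside.
- pitcher: Steel milk pitcher with a handle, 80 mm wide, 95 mm high; bystander. Origin at the centre of its underside.
- tamper: Steel coffee tamper, 58 mm wide, 90 mm high; bystander. Origin at the centre of its underside.
- stand: The pour-over stand, fixed: a dark wooden board 150 x 150 x 18 mm with an aluminium clamp block 50 x 50 mm on it, up to 93 mm above the counter, which carries the funnel and the lever. Origin under the collet's axis, on the counter; its yaw is the stand's yaw.
Things that resemble listed ones, but are neither listed nor needed, are in the scene too. Of the things that look like the stand, the largest one is meant.

How it is judged:
By the outcome, as a careful person would: the job done as asked, in the order asked, and still so for the second after the job is handed in, with the robot touching nothing.
It also fails if it takes over 72 s, if anything falls off the work surface, if the arm or the gripper's body presses on something with over 40 N, if the wrist force passes 120 N, or if a joint passes its speed limit or range.

### The arm

A 7-joint arm with a two-finger parallel gripper is mounted at the origin on the work surface. World frame = base frame: x ahead of the robot, y to its left, z up, the work surface at z = 0. Lengths are in m, angles in rad, forces in N, time in s.
With the tool pointing down it reaches from about 0.4 to 0.9 m from the base axis. Payload 5.6 kg.
Tool frame: the origin (TCP) lies midway between the tips of the shut fingers; the grasp point (between the pads) lies 19 mm behind it; z points along the fingers, y is the line along which they close (so a half turn about z gives the same grasp; the last joint's range is limited). The gripper opens to 92 mm and grips with 3 to 60 N. Pads are 20 mm wide; open, the fingers measure 128 mm over their backs; the gripper's body (75 mm by 189 mm) begins 69 mm behind the grasp point.
Start: joints at [1.221, 0.468, -0.012, 1.603, 0.006, 1.071, -0.056], TCP at [0.196, -0.62, 0.215] pointing down, gripper open.
Joint ranges: [-2.53, 2.53], [-0.31, 2.02], [-1.57, 1.55], [0.28, 2.44], [-1.29, 4.43], [0.15, 1.84], [-2.92, 2.92]. Speed limits (rad/s): [2.57, 2.57, 3.14, 3.14, 3.14, 3.14, 3.14].

### API

Orientations are given as a rotation vector (axis times angle).
In Python, from plant import manip gives the robot as it stands. The module is installed in compiled form; this text tells all that it offers.
- The arm moves only by the shell command python3 -m handwheel 'ROWS'. ROWS is JSON, a list of rows, each an object of numbers: "tx", "ty", "tz": the shift along the tool's x, y, z in cm; "rx", "ry", "rz": the turn, a rotation vector about the tool's x, y, z in rad; "claw": the opening, from 0 (shut) to 1 (fully open). In form: [{"tx": .., "ty": .., "tz": .., "rx": .., "ry": .., "rz": .., "claw": ..}, ...]. A call has 1 to 12 rows; each row is the pose to reach, as a shift and turn from the pose commanded when the call began, along the tool's axes at that moment; what a row does not reach only later rows make up. A row lasts 1/12 s, in which the tool goes at most 41.7 mm and 7.16 degrees, less where a joint would pass 70% of its speed; a pose out of reach is approached as far as the arm can. A call with a gripper value outside its range is refused whole. The fingers move at their own pace and stop on an object; the grip force is fixed at half the most. Time passes only in rows, so rows that repeat a pose let the fingers close. It gives the time, the measured TCP pose, the force, the opening and the grip force at its end, in the units of the state.
- manip.get_state(): the state, without advancing time (a new reading comes with each control period).
- manip.read_camera(name): name is "scene" or "top" or "wrist"; returns a dict with "img" (400x640x3 uint8, red, green, blue), "camera_matrix" (3x3 intrinsics, pixels), "k1" (the pictures are not rectified: a ray, as slopes to the right and down, at radius r is drawn at 1 + k1 r^2 times it, then the intrinsics apply), "T" (4x4, takes a point from camera to world coordinates). Camera axes: x right, y down, z forward; pixel columns grow to the right and rows downward; lengths in m; the calibration is good to about 2 mm. A picture is of the moment at which its call begins. There is no depth.
- manip.finish_job(): hands the job in; it is judged then, once.
The state is a dict: "time": time; "joint_positions": joint angles; "joint_vel": joint speeds; "joint_efforts": joint torques, N m; "eef_pos": TCP position; "ee_rot": TCP orientation; "force": force on the tool from outside, world axes, zero at the start; "ft_torque": the same for the moment, N m; "gripper_width": opening from 0.0 (shut) to 1.0 (fully open); "grip_force": force on a finger pad.
Only numpy, scipy, OpenCV 4.12 (cv2) and the standard library are available. Lean on these libraries where they do the work, as an engineer would, in place of code of your own. Each camera call takes 0.05 s, during which the arm holds its last target. There are 200 camera calls.

## Working session

There is one attempt and no reset: what is moved stays moved. The work goes in short steps, Python scripts to look and compute and a shell command to move; the robot and the scene stay as the last step left them, time stands still between calls to the robot, and variables do not carry over. Pictures are saved under pics/ and viewed, at most 10 in all, crops included, and the job is handed in when it is done.

```bash
mkdir -p pics
cat > h.py <<'E'
import numpy as np, cv2
from plant import manip
def cam(n):
    c=manip.read_camera(n); return c
def save(c,name): cv2.imwrite('pics/'+name,c['img'][:,:,::-1])
def ray(c,u,v):
    K=np.array(c['camera_matrix']);T=np.array(c['T'])
    d=np.array([(u-K[0,2])/K[0,0],(v-K[1,2])/K[1,1]]);s=d.copy()
    for _ in range(20): s=d/(1+c['k1']*(s@s))
    return T[:3,3],T[:3,:3]@np.array([s[0],s[1],1])
def onz(c,u,v,z):
    o,d=ray(c,u,v); return o+d*(z-o[2])/d[2]
def proj(c,p):
    K=np.array(c['camera_matrix']);T=np.array(c['T'])
    q=T[:3,:3].T@(np.array(p)-T[:3,3]); s=q[:2]/q[2]; s=s*(1+c['k1']*(s@s))
    return K[0,0]*s[0]+K[0,2],K[1,1]*s[1]+K[1,2]
E
python3 - <<'E'
from h import *
import pickle
d={}
for n in ('scene','top'):
    c=cam(n); save(c,n+'1.png'); d[n]=c; print(n,c['T'],c['k1'])
pickle.dump(d,open('c1.pkl','wb'))
print(manip.get_state())
E
```

```text
scene [[-0.16376109  0.78739379 -0.5943007   1.08405178]
 [ 0.98648093  0.13445516 -0.09368664  0.04283949]
 [ 0.00613852 -0.60160853 -0.79876748  0.74519136]
 [ 0.          0.          0.          1.        ]] -0.04427954322635743
top [[-0.02749072 -0.99491454  0.09689854  0.45343623]
 [-0.99958026  0.02824657  0.00643708 -0.04184225]
 [-0.0091414  -0.09668091 -0.99527345  1.12917803]
 [ 0.          0.          0.          1.        ]] -0.061161190354854844
{'time': 0.1, 'joint_positions': array([ 1.22101901,  0.46827013, -0.01161237,  1.60346862,  0.00599132,
        1.07140699, -0.05628051]), 'joint_vel': array([ 0.00043808, -0.00172436, -0.00201584, -0.00161879,  0.00024604,
       -0.00048604, -0.00075696]), 'joint_efforts': array([ 7.36614475e-04, -5.21641088e+01, -1.24819600e-02, -2.44361883e+01,
       -5.67665824e-02,  1.41974667e-02,  5.84630311e-05]), 'eef_pos': array([ 0.19608814, -0.61919939,  0.21377396]), 'ee_rot': array([-3.10325220e+00, -4.79707275e-01,  5.17934847e-04]), 'force': array([-0.40482646, -0.23139442, -0.27948711]), 'ft_torque': array([5.14256488e-05, 2.71181276e-02, 4.62456941e-03]), 'grip_force': 0.0, 'gripper_width': 1.003495554263631}
```

View pics/scene1.png

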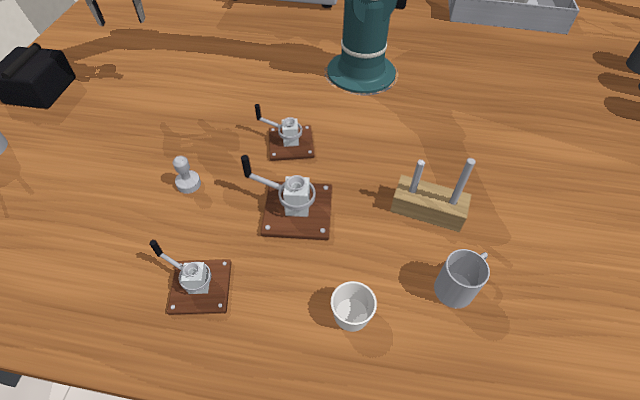

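View pics/top1.png

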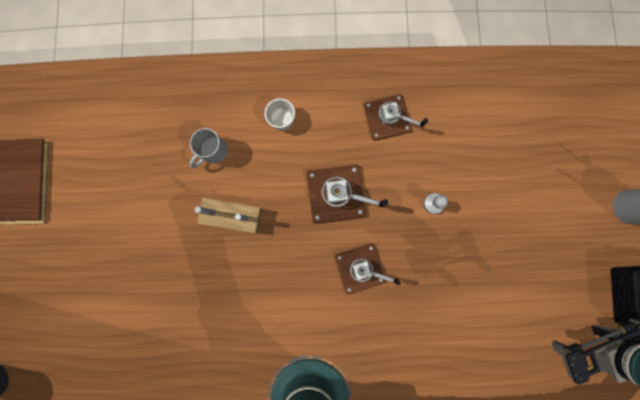

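Candidates. Columns: scene (470,160), tall, and (420,162), short; in the top view (197,210) and (237,217). Stands: scene (297,205) is the largest, with smaller ones at (291,140) and (200,285); in the top view (337,193), (362,270) and (390,112). I choose the tall column and the largest stand, and check them in a close crop.

Run:
```python
from h import *
import pickle
d=pickle.load(open('c1.pkl','rb'))
t=d['top']['img'];s=d['scene']['img']
a=cv2.resize(s[130:250,380:500],(400,400),interpolation=cv2.INTER_CUBIC)   # x3.33
b=cv2.resize(s[140:260,230:350],(400,400),interpolation=cv2.INTER_CUBIC)
c=cv2.resize(t[180:240,180:280],(400,240),interpolation=cv2.INTER_CUBIC) # x4
e=cv2.resize(t[160:220,300:400],(400,240),interpolation=cv2.INTER_CUBIC)
im=np.vstack([np.hstack([a,b]),np.hstack([c,e])])
cv2.imwrite('pics/crop1.png',cv2.resize(im,None,fx=.93,fy=.93)[:,:,::-1])
T=d['top']
for n,u,v,z in [('round top',197,210,.185),('hex top',237,217,.145),('mouth',337,191,.105),('knob',384,203,.122)]: print(n,onz(T,u,v,z))
for n,u,v,z in [('round top',471,161,.185),('hex top',420,163,.145),('mouth',297,184,.105),('knob',246,158,.122)]: print(n,onz(d['scene'],u,v,z))
for m,cc in (('top',T),):
    hsv=cv2.cvtColor(cc['img'],cv2.COLOR_RGB2HSV); print(hsv[220,215],hsv[210,320],hsv[300,300])
```

```text
round top [0.51596893 0.2500012  0.185     ]
hex top [0.4985525  0.16206789 0.145     ]
mouth [ 0.56042669 -0.0894078   0.105     ]
knob [ 0.52470908 -0.20672511  0.122     ]
round top [0.51819003 0.24932396 0.185     ]
hex top [0.50186738 0.159384   0.145     ]
mouth [ 0.56683538 -0.08541118  0.105     ]
knob [ 0.52816765 -0.20355443  0.122     ]
[ 18 106 178] [  9 156  85] [ 13 146 173]
```

View pics/crop1.png

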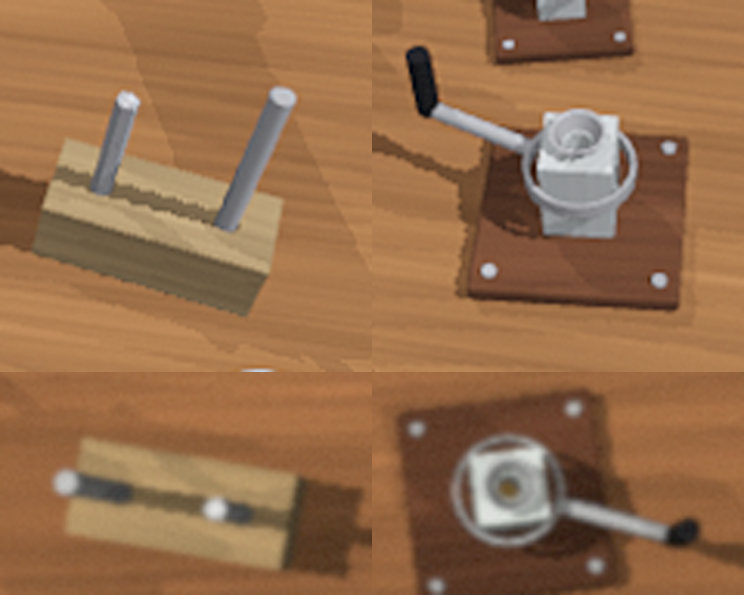

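The crop confirms both. The long round column is at the block's +y end (top view (197,210)) and the hex is shorter. The large stand's mouth is near (337,191), with its knob at (384,203). The distances agree: 89.6 mm between columns, about 123 mm from mouth to knob.

```bash
cat >> h.py <<'E'
from scipy.spatial.transform import Rotation as Ro
def plan(p,ang=None):
    """tool shift (cm) and rotvec to bring TCP to p, tool down, tool y at world angle ang"""
    s=manip.get_state();R=Ro.from_rotvec(s['ee_rot']).as_matrix()
    if ang is None: ang=np.arctan2(R[1,1],R[0,1])
    y=np.array([np.cos(ang),np.sin(ang),0]);z=np.array([0,0,-1.]);x=np.cross(y,z)
    G=np.c_[x,y,z]
    print('t',s['time'],'tcp',s['eef_pos'].round(4),'yang',np.arctan2(R[1,1],R[0,1]).round(3),'F',s['force'].round(1),'w',round(s['gripper_width'],3),'grip',round(s['grip_force'],1))
    print('shift cm',(R.T@(np.array(p)-s['eef_pos'])*100).round(2),'rot',Ro.from_matrix(R.T@G).as_rotvec().round(3))
E
python3 - <<'E'
from h import *
plan([.517,.25,.30],-.19)
E
```

```text
t 0.1 tcp [ 0.1961 -0.6192  0.2138] yang -1.264 F [-0.4 -0.2 -0.3] w 1.003 grip 0.0
shift cm [ 56.84 -73.19  -8.52] rot [-1.000e-03 -1.000e-03 -1.074e+00]
```

```bash
python3 -m handwheel '[{"tz":-4,"claw":1},{"tz":-8,"claw":1},{"tx":56.8,"ty":-73.2,"tz":-8.5,"rz":-1.074,"claw":1},{"tx":56.8,"ty":-73.2,"tz":-8.5,"rz":-1.074,"claw":1},{"tx":56.8,"ty":-73.2,"tz":-8.5,"rz":-1.074,"claw":1},{"tx":56.8,"ty":-73.2,"tz":-8.5,"rz":-1.074,"claw":1},{"tx":56.8,"ty":-73.2,"tz":-8.5,"rz":-1.074,"claw":1},{"tx":56.8,"ty":-73.2,"tz":-8.5,"rz":-1.074,"claw":1},{"tx":56.8,"ty":-73.2,"tz":-8.5,"rz":-1.074,"claw":1},{"tx":56.8,"ty":-73.2,"tz":-8.5,"rz":-1.074,"claw":1},{"tx":56.8,"ty":-73.2,"tz":-8.5,"rz":-1.074,"claw":1},{"tx":56.8,"ty":-73.2,"tz":-8.5,"rz":-1.074,"claw":1}]'; python3 -c "
from h import *
plan([.517,.25,.30],-.19)"
```

```text
t 0.1 tcp [ 0.1961 -0.6192  0.2138] yang -1.264 F [-0.4 -0.2 -0.3] w 1.003 grip 0.0
shift cm [ 56.84 -73.19  -8.52] rot [-1.000e-03 -1.000e-03 -1.074e+00]$[0]: bad value
```

```bash
python3 -m handwheel '[{"tx":0,"ty":0,"tz":-4,"rx":0,"ry":0,"rz":0,"claw":1},{"tx":0,"ty":0,"tz":-8,"rx":0,"ry":0,"rz":0,"claw":1}]'; python3 -c "
from h import *
plan([.517,.25,.30],-.19)"
```

```text
time: 0.27
eef_pos: [0.1956, -0.6178, 0.2922]
ee_rot: [-3.097, -0.479, 0.002]
force: [0.8, -2.4, 0.9]
gripper_width: 1.001
grip_force: 0.0
t 0.2667 tcp [ 0.1956 -0.6178  0.2922] yang -1.264 F [ 0.8 -2.4  0.9] w 1.001 grip 0.0
shift cm [ 56.85 -73.02  -0.25] rot [-0.007 -0.004 -1.074]
```

```bash
python3 -m handwheel '[{"tx":56.8,"ty":-73.2,"tz":-0.5,"rx":0,"ry":0,"rz":-1.074,"claw":1},{"tx":56.8,"ty":-73.2,"tz":-0.5,"rx":0,"ry":0,"rz":-1.074,"claw":1},{"tx":56.8,"ty":-73.2,"tz":-0.5,"rx":0,"ry":0,"rz":-1.074,"claw":1},{"tx":56.8,"ty":-73.2,"tz":-0.5,"rx":0,"ry":0,"rz":-1.074,"claw":1},{"tx":56.8,"ty":-73.2,"tz":-0.5,"rx":0,"ry":0,"rz":-1.074,"claw":1},{"tx":56.8,"ty":-73.2,"tz":-0.5,"rx":0,"ry":0,"rz":-1.074,"claw":1},{"tx":56.8,"ty":-73.2,"tz":-0.5,"rx":0,"ry":0,"rz":-1.074,"claw":1},{"tx":56.8,"ty":-73.2,"tz":-0.5,"rx":0,"ry":0,"rz":-1.074,"claw":1},{"tx":56.8,"ty":-73.2,"tz":-0.5,"rx":0,"ry":0,"rz":-1.074,"claw":1},{"tx":56.8,"ty":-73.2,"tz":-0.5,"rx":0,"ry":0,"rz":-1.074,"claw":1},{"tx":56.8,"ty":-73.2,"tz":-0.5,"rx":0,"ry":0,"rz":-1.074,"claw":1},{"tx":56.8,"ty":-73.2,"tz":-0.5,"rx":0,"ry":0,"rz":-1.074,"claw":1}]'; python3 -c "
from h import *
plan([.517,.25,.30],-.19)
print(manip.get_state()['joint_positions'])"
```

```text
time: 1.27
eef_pos: [0.3691, -0.1485, 0.2973]
ee_rot: [2.422, 2.0, -0.001]
force: [0.2, -0.1, 0.2]
gripper_width: 0.999
grip_force: 0.0
t 1.2667 tcp [ 0.3691 -0.1485  0.2973] yang -0.19 F [ 0.2 -0.1  0.2] w 0.999 grip 0.0
shift cm [41.93  6.98 -0.3 ] rot [ 0.     0.001 -0.   ]
[ 0.84503499 -0.03733699 -0.52273817  2.03841845 -0.0197859   1.13543891
  0.14057164]
```

```bash
python3 -c "
from h import *
plan([.50,-.085,.33],-.19)"
```

```text
t 1.2667 tcp [ 0.3691 -0.1485  0.2973] yang -0.19 F [ 0.2 -0.1  0.2] w 0.999 grip 0.0
shift cm [ 8.71 11.65 -3.28] rot [ 0.     0.001 -0.   ]
```

```bash
python3 -m handwheel '[{"tx":8.7,"ty":11.7,"tz":-3.3,"rx":0,"ry":0,"rz":0,"claw":1},{"tx":8.7,"ty":11.7,"tz":-3.3,"rx":0,"ry":0,"rz":0,"claw":1},{"tx":8.7,"ty":11.7,"tz":-3.3,"rx":0,"ry":0,"rz":0,"claw":1},{"tx":8.7,"ty":11.7,"tz":-3.3,"rx":0,"ry":0,"rz":0,"claw":1},{"tx":8.7,"ty":11.7,"tz":-3.3,"rx":0,"ry":0,"rz":0,"claw":1},{"tx":8.7,"ty":11.7,"tz":-3.3,"rx":0,"ry":0,"rz":0,"claw":1}]'; python3 -c "
from h import *
import pickle
c=cam('wrist'); save(c,'w1.png'); pickle.dump(c,open('w1.pkl','wb')); print(c['T'],c['camera_matrix'],proj(c,[.563,-.087,.105]),proj(c,[.517,.25,.185]))
plan([.517,.25,.30],-.19)"
```

```text
time: 1.77
eef_pos: [0.5008, -0.0863, 0.3296]
ee_rot: [-2.419, -2.002, 0.0]
force: [-0.3, -0.6, 0.9]
gripper_width: 1.002
grip_force: 0.0
[[ 0.98231966 -0.17922061 -0.05411155  0.51698007]
 [-0.18719994 -0.94352367 -0.27334825 -0.00807199]
 [-0.00206589  0.27864504 -0.96039194  0.49897055]
 [ 0.          0.          0.          1.        ]] [[276.74332006   0.         322.6793961 ]
 [  0.         276.74332006 201.84969566]
 [  0.           0.           1.        ]] (np.float64(364.98070275250336), np.float64(171.54411834736115)) (np.float64(268.02185999402155), np.float64(-177.87000279590114))
t 1.8167 tcp [ 0.4998 -0.0873  0.3294] yang -0.19 F [-0.2 -1.  -0.6] w 1.002 grip 0.0
shift cm [33.45 -4.66  2.95] rot [-0.002  0.     0.   ]
```

View pics/w1.png

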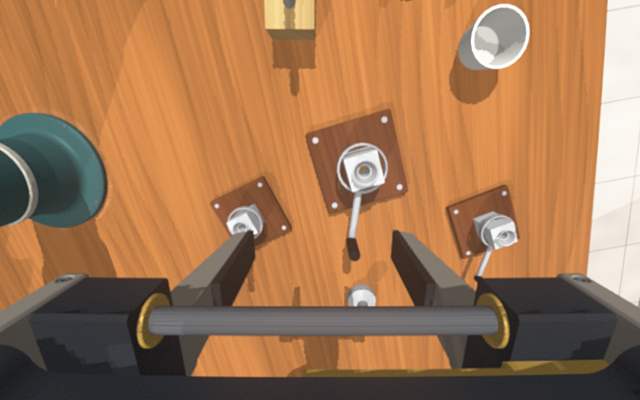

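Wrist view: mouth at (365,171) as predicted, knob top about (353,257), largest board at its centre. On to the column.

```bash
python3 -m handwheel '[{"tx":33.4,"ty":-4.7,"tz":2,"rx":0,"ry":0,"rz":0,"claw":1},{"tx":33.4,"ty":-4.7,"tz":2,"rx":0,"ry":0,"rz":0,"claw":1},{"tx":33.4,"ty":-4.7,"tz":2,"rx":0,"ry":0,"rz":0,"claw":1},{"tx":33.4,"ty":-4.7,"tz":2,"rx":0,"ry":0,"rz":0,"claw":1},{"tx":33.4,"ty":-4.7,"tz":2,"rx":0,"ry":0,"rz":0,"claw":1},{"tx":33.4,"ty":-4.7,"tz":2,"rx":0,"ry":0,"rz":0,"claw":1},{"tx":33.4,"ty":-4.7,"tz":2,"rx":0,"ry":0,"rz":0,"claw":1},{"tx":33.4,"ty":-4.7,"tz":2,"rx":0,"ry":0,"rz":0,"claw":1},{"tx":33.4,"ty":-4.7,"tz":2,"rx":0,"ry":0,"rz":0,"claw":1},{"tx":33.4,"ty":-4.7,"tz":2,"rx":0,"ry":0,"rz":0,"claw":1},{"tx":33.4,"ty":-4.7,"tz":2,"rx":0,"ry":0,"rz":0,"claw":1}]'; python3 -c "
from h import *
import pickle
c=cam('wrist'); save(c,'w2.png'); pickle.dump(c,open('w2.pkl','wb')); print(proj(c,[.517,.25,.185]),proj(c,[.50,.161,.145]))
plan([.517,.25,.126],-.19)"
```

```text
time: 2.73
eef_pos: [0.5172, 0.2478, 0.3097]
ee_rot: [2.422, 1.999, -0.003]
force: [0.1, -1.6, -0.2]
gripper_width: 1.0
grip_force: 0.0
(np.float64(321.3714519020735), np.float64(194.94538628816832)) (np.float64(321.81191408453947), np.float64(253.02008542382785))
t 2.7833 tcp [0.5177 0.247  0.3099] yang -0.193 F [ 0.4 -0.7 -0.9] w 1.001 grip 0.0
shift cm [ 0.33 -0.13 18.39] rot [ 0.     0.002 -0.003]
```

View pics/w2.png

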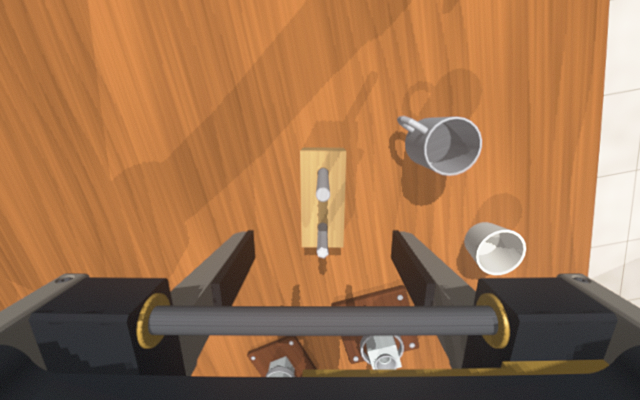

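Round top at (322,194), hex at (322,253), both within about 1 px of my estimate. The pitcher and cup are clear of the fingers, so I descend and grip.

```bash
python3 -m handwheel '[{"tx":0.4,"ty":0,"tz":4,"rx":0,"ry":0,"rz":0,"claw":1},{"tx":0.4,"ty":0,"tz":8,"rx":0,"ry":0,"rz":0,"claw":1},{"tx":0.4,"ty":0,"tz":12,"rx":0,"ry":0,"rz":0,"claw":1},{"tx":0.4,"ty":0,"tz":15,"rx":0,"ry":0,"rz":0,"claw":1},{"tx":0.4,"ty":0,"tz":17,"rx":0,"ry":0,"rz":0,"claw":1},{"tx":0.4,"ty":0,"tz":18.4,"rx":0,"ry":0,"rz":0,"claw":1},{"tx":0.4,"ty":0,"tz":18.4,"rx":0,"ry":0,"rz":0,"claw":0.3},{"tx":0.4,"ty":0,"tz":18.4,"rx":0,"ry":0,"rz":0,"claw":0},{"tx":0.4,"ty":0,"tz":18.4,"rx":0,"ry":0,"rz":0,"claw":0},{"tx":0.4,"ty":0,"tz":18.4,"rx":0,"ry":0,"rz":0,"claw":0},{"tx":0.4,"ty":0,"tz":18.4,"rx":0,"ry":0,"rz":0,"claw":0},{"tx":0.4,"ty":0,"tz":18.4,"rx":0,"ry":0,"rz":0,"claw":0}]'; python3 -c "
from h import *
plan([.517,.25,.126],-.19)"
```

```text
time: 3.78
eef_pos: [0.5188, 0.2538, 0.1273]
ee_rot: [2.422, 2.0, 0.003]
force: [0.6, 0.7, 0.6]
gripper_width: 0.589
grip_force: 0.0
t 3.7833 tcp [0.5188 0.2538 0.1273] yang -0.19 F [0.6 0.7 0.6] w 0.589 grip 0.0
shift cm [-0.41 -0.1   0.13] rot [ 0.002 -0.001 -0.   ]
```

```bash
python3 -m handwheel '[{"tx":-0.25,"ty":0,"tz":0.1,"rx":0,"ry":0,"rz":0,"claw":0.3},{"tx":-0.25,"ty":0,"tz":0.1,"rx":0,"ry":0,"rz":0,"claw":0},{"tx":-0.25,"ty":0,"tz":0.1,"rx":0,"ry":0,"rz":0,"claw":0},{"tx":-0.25,"ty":0,"tz":0.1,"rx":0,"ry":0,"rz":0,"claw":0},{"tx":-0.25,"ty":0,"tz":0.1,"rx":0,"ry":0,"rz":0,"claw":0},{"tx":-0.25,"ty":0,"tz":0.1,"rx":0,"ry":0,"rz":0,"claw":0},{"tx":-0.25,"ty":0,"tz":0.1,"rx":0,"ry":0,"rz":0,"claw":0},{"tx":-0.25,"ty":0,"tz":0.1,"rx":0,"ry":0,"rz":0,"claw":0},{"tx":-0.25,"ty":0,"tz":0.1,"rx":0,"ry":0,"rz":0,"claw":0},{"tx":-0.25,"ty":0,"tz":0.1,"rx":0,"ry":0,"rz":0,"claw":0}]'; python3 -c "
from h import *
plan([.517,.25,.30],-.19)"
```

```text
time: 4.62
eef_pos: [0.5177, 0.2512, 0.1252]
ee_rot: [-2.422, -2.001, 0.0]
force: [-0.4, 0.9, -0.9]
gripper_width: 0.169
grip_force: 30.0
t 4.6167 tcp [0.5177 0.2512 0.1252] yang -0.19 F [-0.4  0.9 -0.9] w 0.169 grip 30.0
shift cm [ -0.13  -0.05 -17.48] rot [-0.  0. -0.]
```

```bash
python3 -m handwheel '[{"tx":0,"ty":0,"tz":-1,"rx":0,"ry":0,"rz":0,"claw":0},{"tx":0,"ty":0,"tz":-2.5,"rx":0,"ry":0,"rz":0,"claw":0},{"tx":0,"ty":0,"tz":-4.5,"rx":0,"ry":0,"rz":0,"claw":0},{"tx":0,"ty":0,"tz":-7,"rx":0,"ry":0,"rz":0,"claw":0},{"tx":0,"ty":0,"tz":-10,"rx":0,"ry":0,"rz":0,"claw":0},{"tx":0,"ty":0,"tz":-13,"rx":0,"ry":0,"rz":0,"claw":0},{"tx":0,"ty":0,"tz":-15.5,"rx":0,"ry":0,"rz":0,"claw":0},{"tx":0,"ty":0,"tz":-16.5,"rx":0,"ry":0,"rz":0,"claw":0}]'; python3 -c "
from h import *
plan([.563,-.087,.29],-.19)"
```

```text
time: 5.28
eef_pos: [0.5187, 0.2523, 0.2945]
ee_rot: [2.421, 2.0, 0.008]
force: [0.1, 0.9, -0.9]
gripper_width: 0.168
grip_force: 30.0
t 5.2833 tcp [0.5187 0.2523 0.2945] yang -0.19 F [ 0.1  0.9 -0.9] w 0.168 grip 30.0
shift cm [-32.48  10.75   0.4 ] rot [ 0.005 -0.003  0.   ]
```

```bash
python3 -m handwheel '[{"tx":-1.5,"ty":0.5,"tz":0,"rx":0,"ry":0,"rz":0,"claw":0},{"tx":-4.5,"ty":1.5,"tz":0,"rx":0,"ry":0,"rz":0,"claw":0},{"tx":-8,"ty":2.6,"tz":0,"rx":0,"ry":0,"rz":0,"claw":0},{"tx":-12,"ty":3.9,"tz":0,"rx":0,"ry":0,"rz":0,"claw":0},{"tx":-16,"ty":5.3,"tz":0,"rx":0,"ry":0,"rz":0,"claw":0},{"tx":-20,"ty":6.6,"tz":0,"rx":0,"ry":0,"rz":0,"claw":0},{"tx":-24,"ty":7.9,"tz":0,"rx":0,"ry":0,"rz":0,"claw":0},{"tx":-27.5,"ty":9.1,"tz":0,"rx":0,"ry":0,"rz":0,"claw":0},{"tx":-30,"ty":10,"tz":0,"rx":0,"ry":0,"rz":0,"claw":0},{"tx":-32,"ty":10.5,"tz":0,"rx":0,"ry":0,"rz":0,"claw":0},{"tx":-32.5,"ty":10.7,"tz":0,"rx":0,"ry":0,"rz":0,"claw":0},{"tx":-32.5,"ty":10.7,"tz":0,"rx":0,"ry":0,"rz":0,"claw":0}]'
python3 - <<'E'
from h import *
import pickle
d={n:cam(n) for n in('wrist','scene','top')}
pickle.dump(d,open('c3.pkl','wb'))
w=d['wrist'];p=proj(w,[.563,-.087,.105]);q=proj(d['scene'],[.563,-.087,.115]);r=proj(d['top'],[.563,-.087,.105]);print(p,q,r)
print(w['T'].round(4))
def crop(im,u,v,h,k):
    u=int(u);v=int(v);x0=max(u-h,0);y0=max(v-h,0);print(x0,y0);return cv2.resize(im[y0:y0+2*h,x0:x0+2*h],(k,k),interpolation=cv2.INTER_CUBIC)
A=crop(w['img'],p[0],min(p[1],350),50,400);B=crop(d['scene']['img'],q[0],q[1]-20,50,400)
cv2.imwrite('pics/c3.png',np.hstack([A,B])[:,:,::-1])
plan([.563,-.087,.29],-.19)
E
```

```text
time: 6.28
eef_pos: [0.561, -0.09, 0.2894]
ee_rot: [-2.425, -1.996, 0.002]
force: [-0.8, 0.2, -1.6]
gripper_width: 0.17
grip_force: 30.0
(np.float64(323.39564390398414), np.float64(182.55787970190696)) (np.float64(296.4283456033812), np.float64(179.3973153914082)) (np.float64(336.03605226649455), np.float64(190.03631770802545))
[[ 0.9812 -0.1845 -0.056   0.5776]
 [-0.1928 -0.9422 -0.274  -0.0116]
 [-0.0022  0.2796 -0.9601  0.4587]
 [ 0.      0.      0.      1.    ]]
273 132
246 109
t 6.4333 tcp [ 0.5612 -0.0859  0.2902] yang -0.187 F [-0.2 -0.  -2.2] w 0.169 grip 30.0
shift cm [-0.08  0.19  0.02] rot [-0.001 -0.001  0.003]
```

View pics/c3.png

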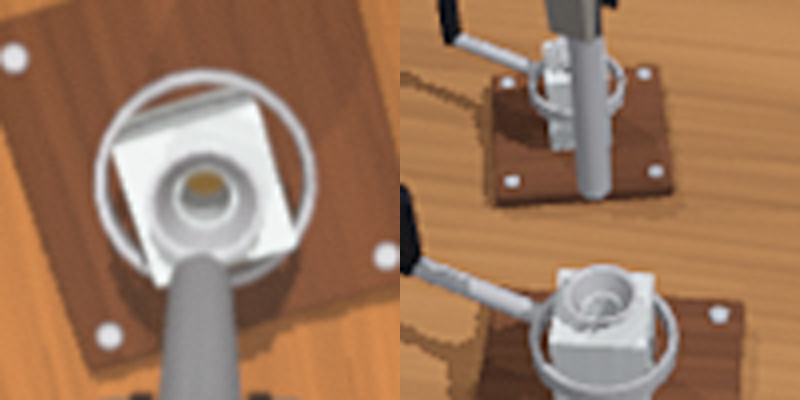

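Run:
```python
from h import *
import pickle
d=pickle.load(open('c3.pkl','rb'));w=d['wrist']
print('mouth',onz(w,273+205/4-.4,132+200/4-.4,.105))
print('bore', onz(w,273+205/4-.4,132+193/4-.4,.093))
print('foot edge',onz(w,273+201/4-.4,132+254/4-.4,.179))
s=d['scene']
print('sc foot edge',onz(s,246+595/8-.4,109+197/4-.4,.179)) if 0 else None
# scene: crop scale 4, image pasted at x offset 400
print('sc foot bottom',onz(s,246+(595-400)/4-.4,109+197/4-.4,.179), 'rim', onz(s,246+(597-400)/4-.4,109+297/4-.4,.105))
# column edges in wrist, gray-level profile rows
g=cv2.cvtColor(w['img'],cv2.COLOR_RGB2HSV)
for v in (196,200,204,210,216,222): 
    row=g[v,300:350,1]; idx=np.where(row<40)[0]; print(v,300+idx.min() if len(idx) else None,300+idx.max() if len(idx) else None)
st=manip.get_state();print(st['eef_pos'],st['joint_positions'])
```

```text
mouth [ 0.56382602 -0.08586281  0.105     ]
bore [ 0.5638173  -0.08602514  0.093     ]
foot edge [ 0.56293413 -0.08425135  0.179     ]
sc foot bottom [ 0.56287449 -0.08861014  0.179     ] rim [ 0.56453685 -0.0904409   0.105     ]
196 304 343
200 309 338
204 315 330
210 315 331
216 300 331
222 314 331
[ 0.5612392  -0.08587867  0.29016032] [ 0.62870707  0.34347049 -0.67395004  1.68750419  0.22713699  1.19100117
 -0.28880114]
```

```bash
python3 -m handwheel '[{"tx":-0.1,"ty":0.2,"tz":2,"rx":0,"ry":0,"rz":0,"claw":0},{"tx":-0.1,"ty":0.2,"tz":4,"rx":0,"ry":0,"rz":0,"claw":0},{"tx":-0.1,"ty":0.2,"tz":5.5,"rx":0,"ry":0,"rz":0,"claw":0},{"tx":-0.1,"ty":0.2,"tz":6.5,"rx":0,"ry":0,"rz":0,"claw":0},{"tx":-0.1,"ty":0.2,"tz":7.2,"rx":0,"ry":0,"rz":0,"claw":0},{"tx":-0.1,"ty":0.2,"tz":7.2,"rx":0,"ry":0,"rz":0,"claw":0}]'
python3 - <<'E'
from h import *
import pickle
d={n:cam(n) for n in('wrist','scene')}
pickle.dump(d,open('c4.pkl','wb'))
w=d['wrist'];s=d['scene'];p=proj(w,[.563,-.087,.105]);q=proj(s,[.563,-.087,.115])
def crop(im,u,v,h,k):
    u=int(u);v=int(v);x0=max(u-h,0);y0=max(v-h,0);print(x0,y0);return cv2.resize(im[y0:y0+2*h,x0:x0+2*h],(k,k),interpolation=cv2.INTER_CUBIC)
A=crop(w['img'],p[0],p[1],30,390);B=crop(s['img'],q[0],q[1],25,390)
cv2.imwrite('pics/c4.png',np.hstack([A,B])[:,:,::-1])
plan([.5632,-.0875,.218],-.19)
E
```

```text
time: 6.93
eef_pos: [0.5626, -0.0884, 0.2172]
ee_rot: [-2.419, -2.002, 0.002]
force: [0.5, -0.6, -2.2]
gripper_width: 0.171
grip_force: 30.0
292 168
271 154
t 7.0333 tcp [ 0.5636 -0.0889  0.2188] yang -0.189 F [ 1.   0.7 -1.4] w 0.17 grip 30.0
shift cm [ 0.13 -0.07  0.08] rot [ 0.001 -0.     0.001]
```

View pics/c4.png

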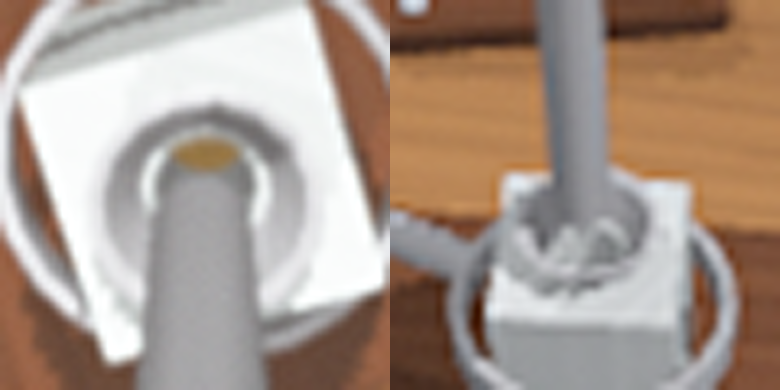

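The column is centred over the mouth in both views: wrist-crop axis x≈203 against mouth 205, scene-crop 580 against 578. I now feed it down.

```bash
python3 -m handwheel '[{"tx":0,"ty":0,"tz":0.5,"rx":0,"ry":0,"rz":0,"claw":0},{"tx":0,"ty":0,"tz":1,"rx":0,"ry":0,"rz":0,"claw":0},{"tx":0,"ty":0,"tz":1.5,"rx":0,"ry":0,"rz":0,"claw":0},{"tx":0,"ty":0,"tz":2.0,"rx":0,"ry":0,"rz":0,"claw":0},{"tx":0,"ty":0,"tz":2.0,"rx":0,"ry":0,"rz":0,"claw":0}]'
python3 -m handwheel '[{"tx":0,"ty":0,"tz":0.4,"rx":0,"ry":0,"rz":0,"claw":0},{"tx":0,"ty":0,"tz":0.8,"rx":0,"ry":0,"rz":0,"claw":0},{"tx":0,"ty":0,"tz":1.0,"rx":0,"ry":0,"rz":0,"claw":0},{"tx":0,"ty":0,"tz":1.0,"rx":0,"ry":0,"rz":0,"claw":0}]'
```

```text
time: 7.45
eef_pos: [0.5631, -0.0889, 0.1975]
ee_rot: [-2.421, -2.0, -0.001]
force: [1.5, 1.4, -2.4]
gripper_width: 0.169
grip_force: 30.0
time: 7.78
eef_pos: [0.563, -0.089, 0.1875]
ee_rot: [-2.421, -2.0, -0.0]
force: [-0.1, 2.1, -3.0]
gripper_width: 0.164
grip_force: 30.0
```

```bash
for i in 1; do
python3 -m handwheel '[{"tx":0.05,"ty":0,"tz":0.3,"rx":0,"ry":0,"rz":0,"claw":0},{"tx":0.05,"ty":0,"tz":0.5,"rx":0,"ry":0,"rz":0,"claw":0},{"tx":0.05,"ty":0,"tz":0.5,"rx":0,"ry":0,"rz":0,"claw":0}]'
python3 -m handwheel '[{"tx":0,"ty":0,"tz":0.2,"rx":0,"ry":0,"rz":0,"claw":0},{"tx":0,"ty":0,"tz":0.3,"rx":0,"ry":0,"rz":0,"claw":0}]'
python3 -m handwheel '[{"tx":0,"ty":0,"tz":0.2,"rx":0,"ry":0,"rz":0,"claw":0},{"tx":0,"ty":0,"tz":0.3,"rx":0,"ry":0,"rz":0,"claw":0}]'
python3 -m handwheel '[{"tx":0,"ty":0,"tz":0.2,"rx":0,"ry":0,"rz":0,"claw":0},{"tx":0,"ty":0,"tz":0.3,"rx":0,"ry":0,"rz":0,"claw":0}]'
done | grep -E 'time|eef|force: \['
```

```text
time: 8.03
eef_pos: [0.5632, -0.0888, 0.1828]
force: [0.5, 3.6, -3.9]
time: 8.2
eef_pos: [0.5633, -0.0889, 0.1802]
force: [0.3, 3.6, 0.7]
time: 8.37
eef_pos: [0.5633, -0.0889, 0.1771]
force: [-0.3, 3.5, 0.9]
time: 8.53
eef_pos: [0.5633, -0.0889, 0.1741]
force: [1.2, 4.3, 1.7]
```

```bash
{
python3 -m handwheel '[{"tx":0.1,"ty":0,"tz":0.2,"rx":0,"ry":0,"rz":0,"claw":0},{"tx":0.1,"ty":0,"tz":0.3,"rx":0,"ry":0,"rz":0,"claw":0}]'
python3 -m handwheel '[{"tx":0,"ty":0,"tz":0.2,"rx":0,"ry":0,"rz":0,"claw":0},{"tx":0,"ty":0,"tz":0.3,"rx":0,"ry":0,"rz":0,"claw":0}]'
python3 -m handwheel '[{"tx":0,"ty":0,"tz":0.2,"rx":0,"ry":0,"rz":0,"claw":0},{"tx":0,"ty":0,"tz":0.2,"rx":0,"ry":0,"rz":0,"claw":0}]'
python3 -m handwheel '[{"tx":0,"ty":0,"tz":0.2,"rx":0,"ry":0,"rz":0,"claw":0},{"tx":0,"ty":0,"tz":0.2,"rx":0,"ry":0,"rz":0,"claw":0}]'
} | grep -E 'time|eef|force: \['
```

```text
time: 8.7
eef_pos: [0.5636, -0.0885, 0.1717]
force: [-2.7, 3.3, 8.7]
time: 8.87
eef_pos: [0.5638, -0.0885, 0.1697]
force: [-4.1, 2.7, 14.6]
time: 9.03
eef_pos: [0.5636, -0.0885, 0.1671]
force: [-2.1, 1.8, 3.8]
time: 9.2
eef_pos: [0.5635, -0.0885, 0.1647]
force: [-0.9, 3.5, 2.4]
```

```bash
{
python3 -m handwheel '[{"tx":0.05,"ty":0,"tz":0.15,"rx":0,"ry":0,"rz":0,"claw":0},{"tx":0.05,"ty":0,"tz":0.15,"rx":0,"ry":0,"rz":0,"claw":0}]'
python3 -m handwheel '[{"tx":0,"ty":0,"tz":0.15,"rx":0,"ry":0,"rz":0,"claw":0},{"tx":0,"ty":0,"tz":0.15,"rx":0,"ry":0,"rz":0,"claw":0}]'
} | grep -E 'time|eef|force: \['
```

```text
time: 9.37
eef_pos: [0.5636, -0.0883, 0.1632]
force: [-2.2, 1.5, 4.2]
time: 9.53
eef_pos: [0.5636, -0.0883, 0.1618]
force: [-1.4, 2.9, 4.4]
```

```bash
{
python3 -m handwheel '[{"tx":0.05,"ty":0,"tz":0.15,"rx":0,"ry":0,"rz":0,"claw":0},{"tx":0.05,"ty":0,"tz":0.15,"rx":0,"ry":0,"rz":0,"claw":0}]'
} | grep -E 'time|eef|force: \['
```

```text
time: 9.7
eef_pos: [0.5636, -0.0882, 0.1601]
force: [-1.8, 0.9, 3.5]
```

```bash
{
python3 -m handwheel '[{"tx":0,"ty":0,"tz":0.15,"rx":0,"ry":0,"rz":0,"claw":0},{"tx":0,"ty":0,"tz":0.25,"rx":0,"ry":0,"rz":0,"claw":0}]'
} | grep -E 'time|eef|force: \['
```

```text
time: 9.87
eef_pos: [0.5639, -0.0881, 0.1584]
force: [-5.7, 2.1, 16.9]
```

```bash
{
python3 -m handwheel '[{"tx":0,"ty":0,"tz":0,"rx":0,"ry":0,"rz":0,"claw":0}]'
python3 -m handwheel '[{"tx":0,"ty":0,"tz":0.05,"rx":0,"ry":0,"rz":0,"claw":0},{"tx":0,"ty":0,"tz":0.05,"rx":0,"ry":0,"rz":0,"claw":0}]'
} | grep -E 'time|eef|force: \['; python3 -c "
from h import *
import pickle
d={n:cam(n) for n in('wrist','scene')};pickle.dump(d,open('c5.pkl','wb'))
s=manip.get_state();print(s['eef_pos'],s['force'],s['ft_torque'])"
```

```text
time: 9.95
eef_pos: [0.5638, -0.0881, 0.1584]
force: [-4.0, 2.1, 10.8]
time: 10.12
eef_pos: [0.5639, -0.0881, 0.1583]
force: [-4.8, 1.6, 13.6]
[ 0.56393956 -0.08811994  0.15835028] [-4.50550769  0.43680141 14.73408871] [0.3704498  1.36352919 0.04789026]
```

```bash
{
python3 -m handwheel '[{"tx":0,"ty":0.05,"tz":0.05,"rx":0,"ry":0,"rz":0,"claw":0},{"tx":0,"ty":0.05,"tz":0.1,"rx":0,"ry":0,"rz":0,"claw":0},{"tx":0,"ty":0.05,"tz":0.1,"rx":0,"ry":0,"rz":0,"claw":0}]'
} | grep -E 'time|eef|force: \['
```

```text
time: 10.47
eef_pos: [0.5643, -0.0881, 0.1583]
force: [-6.5, 2.0, 21.0]
```

```bash
{
python3 -m handwheel '[{"tx":0,"ty":-0.1,"tz":0,"rx":0,"ry":0,"rz":0,"claw":0},{"tx":0,"ty":-0.2,"tz":0,"rx":0,"ry":0,"rz":0,"claw":0},{"tx":0,"ty":-0.2,"tz":0,"rx":0,"ry":0,"rz":0,"claw":0}]'
python3 -m handwheel '[{"tx":-0.1,"ty":0.1,"tz":0,"rx":0,"ry":0,"rz":0,"claw":0},{"tx":-0.1,"ty":0.1,"tz":0,"rx":0,"ry":0,"rz":0,"claw":0}]'
python3 -m handwheel '[{"tx":0.15,"ty":0,"tz":0,"rx":0,"ry":0,"rz":0,"claw":0},{"tx":0.15,"ty":0,"tz":0,"rx":0,"ry":0,"rz":0,"claw":0}]'
} | grep -E 'time|eef|force: \['
```

```text
time: 10.72
eef_pos: [0.5636, -0.0881, 0.1583]
force: [-3.6, 1.6, 16.4]
time: 10.88
eef_pos: [0.5639, -0.0883, 0.1583]
force: [-5.8, 2.9, 18.6]
time: 11.05
eef_pos: [0.564, -0.0879, 0.1583]
force: [-4.9, 0.6, 18.9]
```

Height stays at 0.1583 whatever the lateral shift, and force climbs with each further push. That is the hard stop, about 57 mm deep. I ease off, release and rise.

```bash
python3 -m handwheel '[{"tx":0,"ty":0,"tz":-0.15,"rx":0,"ry":0,"rz":0,"claw":0},{"tx":0,"ty":0,"tz":-0.15,"rx":0,"ry":0,"rz":0,"claw":0.5},{"tx":0,"ty":0,"tz":-0.15,"rx":0,"ry":0,"rz":0,"claw":0.6},{"tx":0,"ty":0,"tz":-0.15,"rx":0,"ry":0,"rz":0,"claw":0.6},{"tx":0,"ty":0,"tz":-0.15,"rx":0,"ry":0,"rz":0,"claw":0.6},{"tx":0,"ty":0,"tz":-0.15,"rx":0,"ry":0,"rz":0,"claw":0.6}]' | grep -E 'time|eef|force: \[|width'; python3 -m handwheel '[{"tx":0,"ty":0,"tz":-2,"rx":0,"ry":0,"rz":0,"claw":0.6},{"tx":0,"ty":0,"tz":-6,"rx":0,"ry":0,"rz":0,"claw":0.6},{"tx":0,"ty":0,"tz":-10,"rx":0,"ry":0,"rz":0,"claw":0.6},{"tx":0,"ty":0,"tz":-12,"rx":0,"ry":0,"rz":0,"claw":0.6},{"tx":0,"ty":0,"tz":-12,"rx":0,"ry":0,"rz":0,"claw":0.6}]' | grep -E 'time|eef|force: \[|width'
python3 - <<'E'
from h import *
import pickle
d={n:cam(n) for n in('wrist','scene','top')};pickle.dump(d,open('c6.pkl','wb'))
s=d['scene']['img'];w=d['wrist']['img'];t=d['top']['img']
cv2.imwrite('pics/c6.png',np.hstack([cv2.resize(s[90:250,230:350],(360,480),interpolation=cv2.INTER_CUBIC),cv2.resize(w[120:280,250:390],(420,480),interpolation=cv2.INTER_CUBIC)])[:,:,::-1])
for z in (.122,): print(proj(d['wrist'],[.527,-.205,z]),proj(d['wrist'],[.5635,-.0875,.218]),proj(d['scene'],[.5635,-.0875,.218]))
plan([.526,-.205,.26],.0)
E
```

```text
time: 11.55
eef_pos: [0.5632, -0.0869, 0.1568]
force: [-0.5, -0.3, -0.0]
gripper_width: 0.512
time: 11.97
eef_pos: [0.5661, -0.0864, 0.2825]
force: [0.8, 1.0, 0.6]
gripper_width: 0.602
(np.float64(309.2065033575303), np.float64(278.493155420363)) (np.float64(318.4143552984327), np.float64(216.4379800015394)) (np.float64(293.9732565721977), np.float64(143.68935773008383))
t 12.1167 tcp [ 0.5627 -0.0868  0.2764] yang -0.19 F [-0.2 -0.2 -0.4] w 0.599 grip 0.0
shift cm [-12.3   -1.37   1.64] rot [-0.001  0.    -0.19 ]
```

View pics/c6.png

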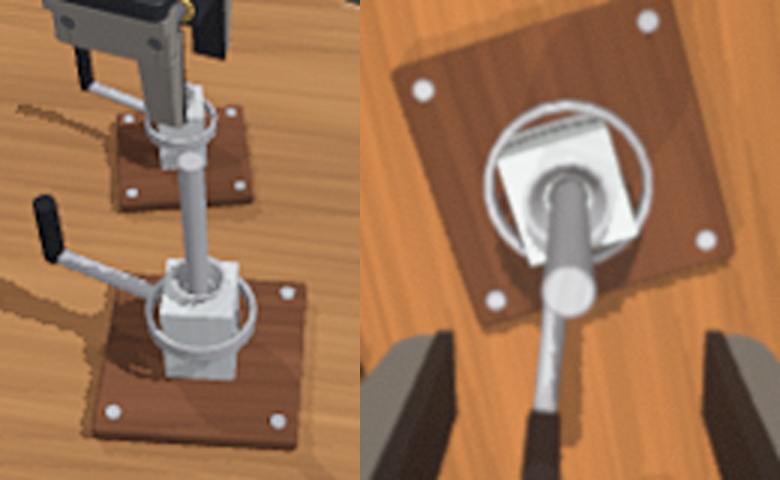

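Run:
```python
from h import *
import pickle
d=pickle.load(open('c6.pkl','rb'));w=d['wrist'];T=pickle.load(open('c1.pkl','rb'))['top'];w1=pickle.load(open('w1.pkl','rb'))
P=[onz(w,250+(a-360)/3-.3,120+b/3-.3,.018)[:2] for a,b in ((423,90),(648,20),(706,240),(496,300))]
print('screws',np.round(P,4),'ctr',np.mean(P,0).round(4),'yaws',[np.arctan2(*(P[(i+1)%4]-P[i])[::-1]).round(3) for i in range(4)])
print('knob w1',onz(w1,353,257,.122).round(4), 'knob base now',onz(w,311.5,256,.071).round(4))
for n,u,v,z in (('s2 col',390,112,.08),('s2 knob',424,123,.09),('s2 board',388,117,.012),('tamper',435,203,.07),('s3 col',362,270,.08),('s3knob',398,281,.09)): print(n,onz(T,u,v,z).round(3))
```

```text
screws [[ 0.4974 -0.0345]
 [ 0.6173 -0.0221]
 [ 0.629  -0.1421]
 [ 0.5095 -0.154 ]] ctr [ 0.5633 -0.0882] yaws [np.float64(0.103), np.float64(-1.474), np.float64(-3.043), np.float64(1.671)]
knob w1 [ 0.5244 -0.2089  0.122 ] knob base now [ 0.53   -0.1982  0.071 ]
s2 col [ 0.774 -0.241  0.08 ]
s2 knob [ 0.738 -0.329  0.09 ]
s2 board [ 0.78  -0.248  0.012]
tamper [ 0.524 -0.352  0.07 ]
s3 col [ 0.355 -0.149  0.08 ]
s3knob [ 0.325 -0.24   0.09 ]
```

Board centre is (0.563,-0.088) with yaw 0.10, so the lever is now at about 0.19 and needs a sweep of about 1.01 rad. The small stands and tamper are clear.

```bash
python3 -c "
from h import *
plan([.525,-.207,.25],-.305)"
```

```text
t 12.1167 tcp [ 0.5627 -0.0868  0.2764] yang -0.19 F [-0.2 -0.2 -0.4] w 0.599 grip 0.0
shift cm [-12.51  -1.43   2.64] rot [-0.001  0.001  0.115]
```

```bash
python3 -m handwheel '[{"tx":-4,"ty":-0.5,"tz":0,"rx":0,"ry":0,"rz":0.05,"claw":0.6},{"tx":-8,"ty":-1,"tz":0,"rx":0,"ry":0,"rz":0.1,"claw":0.6},{"tx":-11,"ty":-1.3,"tz":1.5,"rx":0,"ry":0,"rz":0.115,"claw":0.6},{"tx":-12.5,"ty":-1.4,"tz":2.6,"rx":0,"ry":0,"rz":0.115,"claw":0.6},{"tx":-12.5,"ty":-1.4,"tz":2.6,"rx":0,"ry":0,"rz":0.115,"claw":0.6},{"tx":-12.5,"ty":-1.4,"tz":2.6,"rx":0,"ry":0,"rz":0.115,"claw":0.6}]' >/dev/null
python3 - <<'E'
from h import *
import pickle
d={n:cam(n) for n in('wrist','scene')};pickle.dump(d,open('c7.pkl','wb'))
w=d['wrist']['img'];print(proj(d['wrist'],[.525,-.207,.122]))
cv2.imwrite('pics/c7.png',np.hstack([cv2.resize(w[150:310,200:440],(600,400)),d['scene']['img'][60:260,180:280].repeat(2,0).repeat(2,1)])[:,:,::-1])
plan([.525,-.207,.085],-.305)
E
```

```text
(np.float64(322.6961176814147), np.float64(197.69417611243674))
t 12.7167 tcp [ 0.5267 -0.204   0.2512] yang -0.302 F [-0.2  0.   0.7] w 0.599 grip 0.0
shift cm [-0.36 -0.07 16.61] rot [-0.    -0.002  0.003]
```

View pics/c7.png

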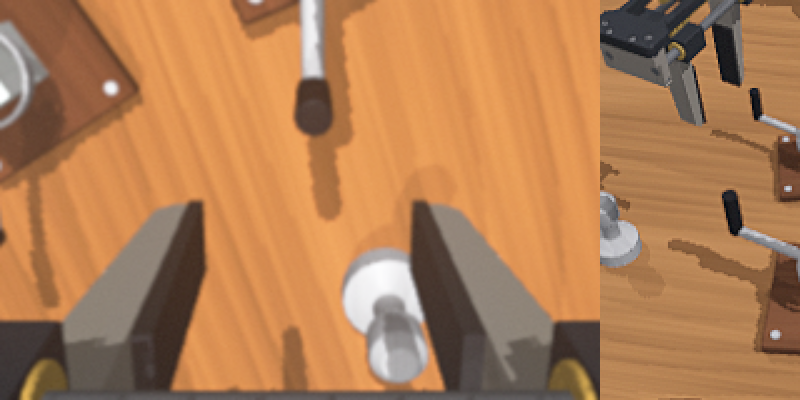

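Knob top at crop (314,115), which is pixel (326,196), between the fingers. The tamper lies well behind, so I descend around the knob.

```bash
python3 -m handwheel '[{"tx":-0.3,"ty":0.2,"tz":4,"rx":0,"ry":0,"rz":0,"claw":0.6},{"tx":-0.3,"ty":0.2,"tz":8,"rx":0,"ry":0,"rz":0,"claw":0.6},{"tx":-0.3,"ty":0.2,"tz":11,"rx":0,"ry":0,"rz":0,"claw":0.6},{"tx":-0.3,"ty":0.2,"tz":13.5,"rx":0,"ry":0,"rz":0,"claw":0.6},{"tx":-0.3,"ty":0.2,"tz":15.5,"rx":0,"ry":0,"rz":0,"claw":0.6},{"tx":-0.3,"ty":0.2,"tz":16.3,"rx":0,"ry":0,"rz":0,"claw":0.5},{"tx":-0.3,"ty":0.2,"tz":16.3,"rx":0,"ry":0,"rz":0,"claw":0.35},{"tx":-0.3,"ty":0.2,"tz":16.3,"rx":0,"ry":0,"rz":0,"claw":0.35},{"tx":-0.3,"ty":0.2,"tz":16.3,"rx":0,"ry":0,"rz":0,"claw":0.35},{"tx":-0.3,"ty":0.2,"tz":16.3,"rx":0,"ry":0,"rz":0,"claw":0.35},{"tx":-0.3,"ty":0.2,"tz":16.3,"rx":0,"ry":0,"rz":0,"claw":0.35}]'; python3 -c "
from h import *
plan([.5272,-.2076,.085],-.305)"
```

```text
time: 13.63
eef_pos: [0.5278, -0.2104, 0.0896]
ee_rot: [2.532, 1.857, 0.002]
force: [0.2, -0.3, -0.4]
gripper_width: 0.348
grip_force: 0.0
t 13.6333 tcp [ 0.5278 -0.2104  0.0896] yang -0.305 F [ 0.2 -0.3 -0.4] w 0.348 grip 0.0
shift cm [ 0.25 -0.14  0.46] rot [ 0.002  0.    -0.   ]
```

```bash
python3 -m handwheel '[{"tx":0.04,"ty":1.0,"tz":0,"rx":0,"ry":0,"rz":-0.08,"claw":0.35},{"tx":0.16,"ty":2.0,"tz":0,"rx":0,"ry":0,"rz":-0.16,"claw":0.35},{"tx":0.39,"ty":3.1,"tz":0,"rx":0,"ry":0,"rz":-0.25,"claw":0.35},{"tx":0.68,"ty":4.1,"tz":0,"rx":0,"ry":0,"rz":-0.33,"claw":0.35},{"tx":1.1,"ty":5.1,"tz":0,"rx":0,"ry":0,"rz":-0.42,"claw":0.35},{"tx":1.5,"ty":6.0,"tz":0,"rx":0,"ry":0,"rz":-0.5,"claw":0.35},{"tx":2.1,"ty":6.9,"tz":0,"rx":0,"ry":0,"rz":-0.58,"claw":0.35},{"tx":2.7,"ty":7.7,"tz":0,"rx":0,"ry":0,"rz":-0.66,"claw":0.35},{"tx":3.3,"ty":8.5,"tz":0,"rx":0,"ry":0,"rz":-0.74,"claw":0.35},{"tx":4.0,"ty":9.2,"tz":0,"rx":0,"ry":0,"rz":-0.82,"claw":0.35},{"tx":4.8,"ty":9.9,"tz":0,"rx":0,"ry":0,"rz":-0.9,"claw":0.35},{"tx":4.8,"ty":9.9,"tz":0,"rx":0,"ry":0,"rz":-0.9,"claw":0.35}]'
python3 - <<'E'
from h import *
s=manip.get_state();v=s['eef_pos'][:2]-[.5633,-.088];print(np.hypot(*v),np.arctan2(v[1],v[0]))
f=s['force'];R=Ro.from_rotvec(s['ee_rot']).as_matrix();print('F tool',R.T@f)
E
```

```text
time: 14.63
eef_pos: [0.6365, -0.1935, 0.0885]
ee_rot: [1.469, 2.777, 0.001]
force: [-0.8, -0.4, 0.0]
gripper_width: 0.35
grip_force: 0.0
0.1283717787111363 -0.9644668036797461
F tool [ 0.16023343 -0.91552823 -0.04650037]
```

```bash
python3 -m handwheel '[{"tx":0.02,"ty":0.6,"tz":0,"rx":0,"ry":0,"rz":-0.05,"claw":0.35},{"tx":0.06,"ty":1.1,"tz":0,"rx":0,"ry":0,"rz":-0.09,"claw":0.35},{"tx":0.1,"ty":1.5,"tz":0,"rx":0,"ry":0,"rz":-0.12,"claw":0.35},{"tx":0.14,"ty":1.8,"tz":0,"rx":0,"ry":0,"rz":-0.14,"claw":0.35}]'
python3 - <<'E'
from h import *
s=manip.get_state();v=s['eef_pos'][:2]-[.5633,-.088];print(np.hypot(*v),np.arctan2(v[1],v[0]))
f=s['force'];R=Ro.from_rotvec(s['ee_rot']).as_matrix();print('F tool',R.T@f)
E
```

```text
time: 14.97
eef_pos: [0.649, -0.1838, 0.0884]
ee_rot: [-1.276, -2.87, 0.003]
force: [-4.4, -1.8, 2.1]
gripper_width: 0.35
grip_force: 2.2
0.12857281533351497 -0.8410887833174078
F tool [ 1.59497597 -4.45980219 -2.0536935 ]
```

```bash
{ python3 -m handwheel '[{"tx":0,"ty":0.2,"tz":0,"rx":0,"ry":0,"rz":-0.02,"claw":0.35},{"tx":0.01,"ty":0.3,"tz":0,"rx":0,"ry":0,"rz":-0.03,"claw":0.35},{"tx":0.01,"ty":0.3,"tz":0,"rx":0,"ry":0,"rz":-0.03,"claw":0.35}]'
python3 -m handwheel '[{"tx":0,"ty":0.2,"tz":0,"rx":0,"ry":0,"rz":-0.02,"claw":0.35},{"tx":0,"ty":0.3,"tz":0,"rx":0,"ry":0,"rz":-0.02,"claw":0.35},{"tx":0,"ty":0.3,"tz":0,"rx":0,"ry":0,"rz":-0.02,"claw":0.35}]'; } | grep -E 'eef|force'
python3 - <<'E'
from h import *
s=manip.get_state();v=s['eef_pos'][:2]-[.5633,-.088];print(np.hypot(*v),np.arctan2(v[1],v[0]))
f=s['force'];R=Ro.from_rotvec(s['ee_rot']).as_matrix();print('F tool',R.T@f)
E
```

```text
eef_pos: [0.6508, -0.182, 0.0883]
force: [-5.9, -2.2, 3.3]
grip_force: 3.3
eef_pos: [0.6507, -0.1817, 0.0881]
force: [-12.5, -4.7, 8.0]
grip_force: 6.3
0.1281462358200921 -0.8204897506446928
F tool [  5.47300984 -12.21033526  -7.89493239]
```

```bash
python3 -m handwheel '[{"tx":0,"ty":-0.6,"tz":0,"rx":0,"ry":0,"rz":0,"claw":0.4},{"tx":0,"ty":-1.2,"tz":0,"rx":0,"ry":0,"rz":0,"claw":0.55},{"tx":0,"ty":-1.2,"tz":0,"rx":0,"ry":0,"rz":0,"claw":0.6},{"tx":0,"ty":-1.2,"tz":0,"rx":0,"ry":0,"rz":0,"claw":0.6},{"tx":0,"ty":-1.2,"tz":-3,"rx":0,"ry":0,"rz":0,"claw":0.6},{"tx":0,"ty":-1.2,"tz":-7,"rx":0,"ry":0,"rz":0,"claw":0.6},{"tx":0,"ty":-1.2,"tz":-11,"rx":0,"ry":0,"rz":0,"claw":0.6},{"tx":-4,"ty":-1.2,"tz":-15,"rx":0,"ry":0,"rz":0,"claw":0.6},{"tx":-8,"ty":-1.2,"tz":-18,"rx":0,"ry":0,"rz":0,"claw":0.6},{"tx":-8,"ty":-1.2,"tz":-18,"rx":0,"ry":0,"rz":0,"claw":0.6}]'
python3 - <<'E'
from h import *
import pickle
d={n:cam(n) for n in('wrist','scene','top')};pickle.dump(d,open('c8.pkl','wb'))
a=np.array([.5633,-.088]);k=a+.125*np.array([np.cos(-.871),np.sin(-.871)])
for n in d: print(n,'closed knob top',proj(d[n],[*k,.122]),'col top',proj(d[n],[.5635,-.0875,.218]))
s=d['scene']['img'];w=d['wrist']['img'];t=d['top']['img']
cv2.imwrite('pics/c8.png',np.vstack([np.hstack([s[80:350,130:530],w[100:370,200:600]]),t[60:300,100:500].repeat(1,0)[:, :400] if 0 else np.hstack([t[60:300,150:550],cv2.resize(s[130:226,220:380],(400,240))])])[:,:,::-1])
E
```

```text
time: 16.3
eef_pos: [0.7052, -0.246, 0.2728]
ee_rot: [1.203, 2.894, 0.001]
force: [-0.1, -0.8, -0.6]
gripper_width: 0.6
grip_force: 0.0
wrist closed knob top (np.float64(321.39633734089847), np.float64(112.37407070189964)) col top (np.float64(337.4074246659935), np.float64(-90.0756890660304))
scene closed knob top (np.float64(239.74646162346758), np.float64(201.80626641719638)) col top (np.float64(293.9732565721977), np.float64(143.68935773008383))
top closed knob top (np.float64(372.93822910025995), np.float64(156.93682212924048)) col top (np.float64(338.2392988151861), np.float64(184.53415373993414))
```

View pics/c8.png

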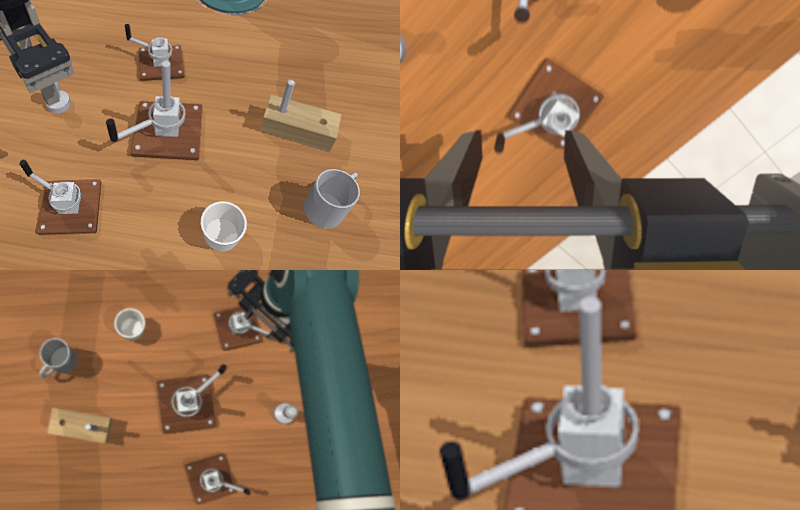

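The column stands in the collet, the hex is still in its block, and the bystanders are untouched. Knob at top (372,159) against a closed prediction of (373,157). I check that angle numerically.

Run:
```python
from h import *
import pickle
d=pickle.load(open('c8.pkl','rb'))
a=np.array([.5633,-.088])
for n,(x0,x1,y0,y1) in (('top',(355,390,140,175)),('scene',(225,260,185,230))):
    c=d[n];v=cv2.cvtColor(c['img'],cv2.COLOR_RGB2HSV)[:,:,2]
    m=(v[y0:y1,x0:x1]<60).astype(np.uint8);N,l,st,ce=cv2.connectedComponentsWithStats(m);i=1+st[1:,4].argmax()
    u,w=ce[i]+[x0,y0];print(n,u,w,st[i])
    for q in (1.1,1.15,1.2):
        b=.103-2.171+q;p=proj(c,[*(a+.125*np.array([np.cos(b),np.sin(b)])),.094]);print(q,np.round(p,1))
    print('col top pred',proj(c,[.5635,-.0875,.218]))
print(manip.get_state()['joint_positions'])
c=d['top'];s=d['scene'];
for c,y0,y1,x0,x1 in ((d['top'],178,192,328,348),(s,138,150,286,304)):
    g=cv2.cvtColor(c['img'],cv2.COLOR_RGB2GRAY)[y0:y1,x0:x1];print(g)
```

```text
top 371.9166666666667 158.80555555555554 [14 15  7  9 36]
1.1 [374.5 162.5]
1.15 [373.  160.6]
1.2 [371.4 158.9]
col top pred (np.float64(338.2392988151861), np.float64(184.53415373993414))
scene 241.67701863354037 209.7826086956522 [ 11  14  12  23 161]
1.1 [239.7 205.9]
1.15 [240.7 208.1]
1.2 [241.9 210.3]
col top pred (np.float64(293.9732565721977), np.float64(143.68935773008383))
[ 0.72590367  0.72844901 -0.78706921  1.23543878  0.5014335   1.36842877
  0.75868269]
[[ 87 102 113 134 140 137 124 120 117 120 129 142 159 157 148 132 109  95
   91 108]
 [117 129 132 123 110 103  95  93  87  94 100 115 127 149 163 169 157 133
  119 143]
 [139 122 106 100  95  90  99 104 109 115 130 147 158 168 182 198 201 183
  164 175]
 [142 125 128 137 139 141 151 158 162 167 188 206 217 220 224 227 226 208
  184 180]
 [175 177 193 202 204 199 197 199 194 190 198 205 219 227 230 231 227 201
  155 147]
 [212 213 218 219 212 205 199 202 204 200 199 197 202 216 224 231 228 192
  133 121]
 [218 221 220 214 197 183 186 196 202 201 202 197 192 192 206 220 223 193
  132 100]
 [221 221 218 196 166 149 165 1
[... 765 characters left out ...]
137  62  75  78  79  77]
 [145 144 144 133 133 129 147 172 190 195 196 195 174 112  66  76  76  76]
 [136 134 133 133 139 150 177 200 201 200 201 204 203 173  94  69  73  76]
 [137 136 133 141 154 165 188 203 199 198 198 199 206 195 135  69  75  77]
 [139 135 144 161 166 161 182 200 201 198 198 199 202 193 141  67  75  78]
 [135 145 147 151 148 139 156 189 203 202 201 203 203 178 119  68  77  78]
 [106 119 112  99 100 102 116 150 175 186 191 187 177 153 110  74  82  81]
 [ 72  72  72  72  71  87 102 115 125 142 159 152 147 146 113  79  83  84]
 [ 83  80  82  81  76  95 108 112 118 127 138 146 151 148 115  76  83  83]
 [ 88  84  85  84  83  91 107 115 120 131 141 147 153 149 115  77  82  85]]
```

Both views put the lever at about 1.19–1.20, closed, and the column top at the expected height. I hand in.

```bash
python3 -c "
from plant import manip
print(manip.finish_job())"
```

```text
the job is handed in; nothing more can be done
None
```

The job is handed in after about 16.5 s: the round column is home on the depth stop (about 57 mm deep, 21 N peak reading at the stop), the lever is closed at about 1.2 rad, and the robot is clear with the hex column and bystanders left alone.

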